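# Lock the slicer cover with its quarter-turn key

### The arm

A 6-joint arm with a two-finger parallel gripper is mounted at the origin on the work surface. World frame = base frame: x ahead of the robot, y to its left, z up, the work surface at z = 0. Lengths are in mm, angles in degrees, forces in N, time in s.
With the tool pointing down it reaches from about 325 to 900 mm from the base axis. Payload 6.1 kg.
Tool frame: the origin (TCP) lies on the centre line of the jaws, within the pads' length; the fingertips stand 19 mm ahead of it and the grasp point (between the pads) is the TCP; z points along the fingers, x is the direction in which the jaws open and shut, and the axes are right-handed (so a half turn about z gives the same grasp; the last joint's range is limited). The gripper opens to 85 mm and grips with 20 to 120 N. Pads are 22 mm wide; open, the fingers measure 114 mm over their backs; the gripper's body (76 mm by 85 mm) begins 54 mm behind the grasp point. The pads swing forward as they close: fully open they stand 13 mm farther back than shut.
Start: joints at [-72.771, 12.628, 87.462, -0, 79.91, -7.225], TCP at [258.717, -568.93, 218.3] pointing down, gripper open.
Joint ranges: [-170.65, 170.65], [-52.31, 119.04], [5.05, 147.46], [-71.25, 251.25], [11.57, 151.72], [-153.62, 153.62]. Speed limits (degrees/s): [147.25, 147.25, 172.46, 180, 180, 180].

### API

Orientations are given as a 3x3 rotation matrix whose columns are the frame's x, y, z axes.
In Python, from station import * gives the robot as it stands. The module is installed in compiled form; this text tells all that it offers.
- The arm moves only by the tool drive_tool, never from a script. Its argument "moves" is a list of rows, each an object with "travel": the shift along the tool's x, y, z each as a share of 80 mm, from -1 to 1, a list of three; "dr": the turn, a rotation vector about the tool's x, y, z each as a share of pi rad, from -1 to 1, a list of three. A call has 1 to 20 rows; each row shifts and turns the pose as measured when the row begins, along the tool's axes as they then stand; what a row does not reach is not made up. A row lasts 1/12 s, in which the tool goes at most 41.7 mm and 7.16 degrees, less where a joint would pass 70% of its speed; a pose out of reach is approached as far as the arm can. A call with a number of a shift or a turn outside -1 to 1 is refused whole. A call with a gripper value outside its range is refused whole. "jaw" is the finger opening in mm, from 0 to 85.4, set as the call begins (left out, the last holds). The fingers move at their own pace and stop on an object; "grip_force" is the grip in N (left out, the last holds). Time passes only in rows, so rows that do not move let the fingers close. It gives the time, the measured TCP pose, the force and the opening at its end, in the units of the state.
- get_state(): the state, without advancing time (a new reading comes with each control period).
- capture(name): name is "side" or "top" or "wrist"; returns a dict with "pixels" (420x560x3 uint8, blue, green, red), "depth" (420x560 float32, mm along the optical axis (not along the pixel's ray), 0 where there is no reading), "camera_matrix" (3x3 intrinsics, pixels), "world_from_camera" (4x4, takes a point from camera to world coordinates). Camera axes: x right, y up, looking along -z (the intrinsics and any distortion apply to the point x, -y, -z); pixel columns grow to the right and rows downward; lengths in mm; the calibration is good to about 2 mm. A picture is of the moment at which its call begins.
- finish_job(): hands the job in, once; it reports no verdict.
The state is a dict: "t": time; "q": joint angles; "joint_vel": joint speeds; "tau": joint torques, N m; "tcp_pos": TCP position; "eef_rot": TCP orientation; "wrist_force": force on the tool from outside, world axes, zero at the start; "ft_torque": the same for the moment, N m; "opening": finger opening in mm.
Only numpy, scipy, OpenCV 4.12 (cv2) and the standard library are available. Lean on these libraries where they do the work, as an engineer would, in place of code of your own. Each camera call takes 0.05 s, during which the arm holds its last target. There are 200 camera calls.

### The job

Lock the fruit slicer's cover: take the flat-gripped T-key from its stand, pass its T-head down through the slot in the slicer's top plate, press it down against the spring, turn it a quarter turn and let it rise, so that the head seats in its cross-groove and the key stays locked upright by itself. The slot plate sits several millimetres off true, so feel for the slot and never force the key. Leave the round-knobbed pin in its stand.

Things in the scene. Friction and masses are not known exactly. Their poses are not given: they have to be found in the camera images.
- key_grip (a point): T-key, plain steel, 84 mm tall, about 0.15 kg, standing in its white stand, upright to about 3 deg. This point: centre of its flat grip, 56 mm long (key's x) x 14 mm thick (y) x 34 mm tall, 67 mm above the key's underside. Below it a shaft 11 mm thick, then the T-head. Looks the same after half a turn.
- key_head (a point): Centre of the key's T-head, a bar 36 mm long (x, same way as the grip) x 12 mm wide (y) x 8 mm tall at the key's foot; 63 mm straight below key_grip, 4 mm above the key's underside.
- key_stand: White stand of the key, 70 (x) x 44 (y) x 50 mm tall, fixed; origin under its centre. The socket in its top, 40 mm (x) x 15.5 mm (y), 30 mm deep, holds the key loosely: lift the key 35 mm or more to clear it. The two stands may be either way round.
- pin_mid (a point): Centre of the knob (34 mm across, 32 mm tall, 86 mm above the table) of a round steel pin in the other white stand, of the same outer size. Not needed: leave it there.
- slicer: Fruit slicer, fixed: aluminium body 265 (x) x 160 (y) x 80 mm tall; origin on the table below the nominal slot centre, 75 mm from the body's -x end. A white hopper, 55 mm tall above the body, stands 80 to 180 mm from the slot on the +x side. Pushing the key on the slicer with more than 60 N damages it: meet it slower than 15 mm/s.
- slot_nominal (a point): Nominal slot centre, 88 mm above the table, at the upper face of the square steel slot plate (90 x 90 x 8 mm) on the slicer; axes as the slicer's. The slot is 40 mm long (x) and 15 mm wide (y), edges not bevelled. The plate is stiff to move, level, and sits up to 4 mm off in x and 5 mm in y, differently each time, and the true slot, groove and spring with it.
- groove (a point): On the underside of the slot plate, 8 mm below its upper face, nominal. Between four corner pads (reaching 12 mm below the upper face) a cross-groove 16 mm wide runs along the slicer's y. Locked: head along y, its top against this underside, its underside 16 mm below the upper face, held up by the spring. The key may be turned either way.
- spring_top (a point): Nominal centre of the top of the flat spring plate under the slot, 13 mm below the plate's upper face. The head meets it with 5 N and presses it at 0.8 N/mm; with its underside 20 mm or more below the upper face (11 N) the head clears the pads and turns. Hard stop at 27 mm (16 N).
Mind the look-alikes: they are no part of the job. Of the things that look like the part that bears key_grip, the largest one is meant.

How it is judged:
By the outcome, as a careful person would: the job done as asked, in the order asked, and still so for the second after the job is handed in, with the robot touching nothing.
It also fails if it takes over 72 s, if anything falls off the work surface, if the arm or the gripper's body presses on something with over 40 N, if the wrist force passes 120 N, or if a joint passes its speed limit or range.

## Working session

There is one attempt and no reset: what is moved stays moved. The work goes in short steps, Python scripts to look and compute and a tool call to move; the robot and the scene stay as the last step left them, time stands still between calls to the robot, and variables do not carry over. Pictures are saved under pics/ and viewed, about 8 in all and at most 12, crops included, and the job is handed in when it is done.

Besides the shell and the picture viewer there is one more tool, called after ">>>" as name(argument=value, ...) on one line, values as JSON. drive_tool: Moves the arm, as the interface text tells. Shift numbers are shares of 80 mm and turn numbers shares of pi rad, none past 1 either way. Its arguments: {"type":"object","properties":{"moves":{"type":"array"},"jaw":{"type":"number"},"grip_force":{"type":"number"}},"required":["moves"]}

```bash
mkdir -p pics
cat > h.py <<'E'
from station import *
import numpy as np, cv2
np.set_printoptions(precision=2,suppress=True)
def px2w(c,u,v,d=None,z=None):
    K=c["camera_matrix"];T=c["world_from_camera"]
    r=np.array([(u-K[0,2])/K[0,0],-(v-K[1,2])/K[1,1],-1.])
    if z is None:
        d=c["depth"][int(round(v)),int(round(u))] if d is None else d
        return T[:3,:3]@(r*d)+T[:3,3]
    R=T[:3,:3]@r; return T[:3,3]+R*(z-T[2,3])/R[2]
def cloud(c):
    K=c["camera_matrix"];T=c["world_from_camera"];d=c["depth"]
    v,u=np.mgrid[:420,:560]
    P=np.stack([(u-K[0,2])/K[0,0]*d,-(v-K[1,2])/K[1,1]*d,-d],-1)
    return P@T[:3,:3].T+T[:3,3]
E
python3 - <<'E'
from h import *
import pickle
cs={n:capture(n) for n in("top","side")}
pickle.dump(cs,open("c0.pkl","wb"))
for n in cs: cv2.imwrite(f"pics/{n}0.png",cs[n]["pixels"]); print(n,cs[n]["world_from_camera"],cs[n]["camera_matrix"])
print(get_state())
E
```

```text
top [[   0.01    1.     -0.06  482.02]
 [  -1.      0.01   -0.02  -13.54]
 [  -0.02    0.06    1.   1014.7 ]
 [   0.      0.      0.      1.  ]] [[525.02   0.   271.  ]
 [  0.   525.02 210.8 ]
 [  0.     0.     1.  ]]
side [[   0.85    0.27   -0.45  194.99]
 [  -0.52    0.42   -0.74 -536.62]
 [  -0.01    0.87    0.5   457.52]
 [   0.      0.      0.      1.  ]] [[445.76   0.   275.14]
 [  0.   445.76 210.26]
 [  0.     0.     1.  ]]
{'t': 0.1, 'q': array([-72.77,  12.67,  87.52,  -0.  ,  79.91,  -7.23]), 'joint_vel': array([-0.04, -0.09, -0.11, -0.05, -0.07, -0.01]), 'tau': array([  0.  , -49.82, -39.05,  -0.  ,   0.01,  -0.  ]), 'tcp_pos': array([ 258.53, -568.37,  217.29]), 'eef_rot': array([[ 0.41, -0.91, -0.  ],
       [-0.91, -0.41,  0.  ],
       [-0.  , -0.  , -1.  ]]), 'wrist_force': array([-0.07, -0.48,  0.66]), 'ft_torque': array([ 0.02, -0.01, -0.04]), 'opening': 85.22211440690718}
```

View pics/top0.png

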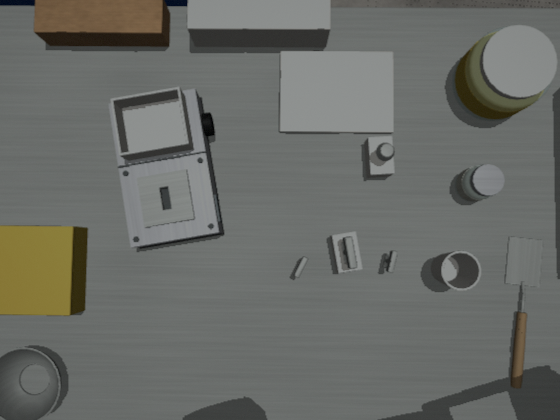

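View pics/side0.png

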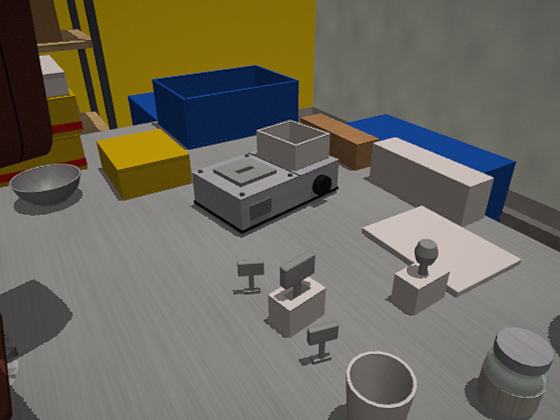

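The top view shows the key in its stand at (349,252) and the slot at (166,197). The pin is at (385,152), and the two smaller T-keys at (300,267) and (391,262) are look-alikes. Next I measure from the depth data.

Run:
```python
from h import *
import pickle
cs=pickle.load(open("c0.pkl","rb"));c=cs["top"];P=cloud(c)
def rect(m,name):
    p=P[m]; r=cv2.minAreaRect(p[:,:2].astype(np.float32)); print(name,len(p),"mean",p.mean(0),"zmed",np.median(p[:,2]),r)
v,u=np.mgrid[:420,:560]
def box(a,b,cc,d): return (u>=a)&(u<=b)&(v>=cc)&(v<=d)
Z=P[...,2]
b=box(325,372,225,280); rect(b&(Z>85)&(Z<125),"grip"); rect(b&(Z>44)&(Z<56),"stand")
b=box(130,200,160,232); rect(b&(Z>84.5)&(Z<95),"plate")
rect(box(100,230,80,260)&(Z>74)&(Z<84),"body")
rect(box(100,215,70,165)&(Z>120)&(Z<145),"hopper")
print(Z[185:210:3,155:180:2])
im=cv2.resize(c["pixels"][150:290,110:380],None,fx=2.9,fy=2.9,interpolation=cv2.INTER_CUBIC)
cv2.imwrite("pics/topcrop.png",cv2.convertScaleAbs(im,alpha=1.5))
# side cloud
c=cs["side"];Q=cloud(c);
D=(np.abs(Q[...,0]-400)<60)
```

```text
grip 290 mean [ 469.75 -134.79  101.23] zmed 102.28850732214784 ((469.8647766113281, -135.4917755126953), (55.68461227416992, 14.084190368652344), 9.920673370361328)
stand 576 mean [ 470.13 -133.02   48.93] zmed 49.04437752986706 ((469.6851806640625, -135.68028259277344), (69.95577239990234, 44.71942138671875), 10.136049270629883)
plate 2213 mean [562.04 191.85  87.05] zmed 86.9327838138064 ((561.1661987304688, 197.85723876953125), (90.31243896484375, 102.7235336303711), 10.415657997131348)
body 8134 mean [611.78 192.96  79.78] zmed 79.63614295699836 ((618.8939208984375, 199.26629638671875), (265.57928466796875, 161.03060913085938), 10.465185165405273)
hopper 1036 mean [691.11 214.88 130.82] zmed 132.42917105337392 ((689.926513671875, 212.26385498046875), (101.57962799072266, 121.08210754394531), 10.66480827331543)
[[87.72 86.63 87.46 87.21 87.4  87.63 87.54 87.19 86.24 87.65 87.58 87.83
  85.81]
 [85.94 88.71 86.   76.09 74.94 71.69 75.24 88.14 89.14 85.59 88.21 89.78
  85.92]
 [89.41 88.85 85.7  72.8  73.51 72.28 72.72 86.9  86.55 88.37 87.15 87.61
  84.81]
 [87.79 84.88 87.89 71.75 72.91 72.31 71.59 87.08 87.09 84.63 86.14 87.22
  86.88]
 [89.06 86.43 85.83 79.55 72.54 75.68 75.39 86.56 87.93 90.11 87.31 86.76
  85.77]
 [86.75 90.5  85.49 83.28 73.88 75.09 76.01 71.14 85.68 89.85 86.85 85.31
  86.98]
 [87.54 86.36 85.02 84.33 77.32 72.41 74.38 72.33 85.74 85.57 85.69 87.12
  85.1 ]
 [86.48 85.54 88.79 88.13 74.34 73.41 75.12 72.91 87.56 86.6  86.95 85.81
  85.4 ]
 [84.5  86.02 86.38 86.56 76.12 86.74 86.89 86.78 88.15 85.97 85.75 85.18
  86.35]]
```

View pics/topcrop.png

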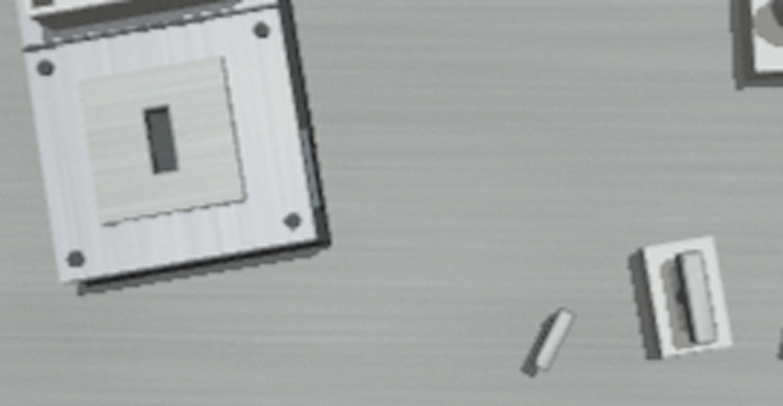

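>>> drive_tool(moves=[{"travel": [0,0,0],"dr": [0,0,0.0397]},{"travel": [0,0,0],"dr": [0,0,0.0397]},{"travel": [0,0,0],"dr": [0,0,0]}], jaw=60, grip_force=60)

```text
t: 0.35
tcp_pos: [258.2, -567.3, 215.3]
eef_rot: [[0.167, -0.986, -0.002], [-0.986, -0.167, 0.005], [-0.005, 0.001, -1.0]]
wrist_force: [-0.8, -0.9, -0.7]
opening: 59.9
```

```bash
cat >> h.py <<'E'
def go(x,y,z,yaw=None):
    s=get_state();R=s["eef_rot"];d=R.T@(np.array([x,y,z])-s["tcp_pos"])
    print("t",s["t"],"tcp",s["tcp_pos"],"yaw",np.degrees(np.arctan2(R[1,0],R[0,0])),"tilt",R[:,2],"F",s["wrist_force"],"M",s["ft_torque"],"open",s["opening"])
    print("delta mm",d,"share",(d/80).round(4))
    if yaw is not None:
        from scipy.spatial.transform import Rotation as A
        a=np.radians(yaw);G=np.array([[np.cos(a),np.sin(a),0],[np.sin(a),-np.cos(a),0],[0,0,-1]])
        print("dr share",(A.from_matrix(R.T@G).as_rotvec()/np.pi).round(4))
E
python3 - <<'E'
from h import *
import pickle
c=pickle.load(open("c0.pkl","rb"))["top"]
print([px2w(c,110+a/2.9,150+b/2.9,z=88) for a,b in[(144,107),(167,105),(178,172),(154,174),(161,139.5)]])
go(470,-135.5,217,-79.9)
E
```

```text
[array([580.98, 200.87,  88.  ]), array([582.35, 186.73,  88.  ]), array([541.22, 178.98,  88.  ]), array([539.84, 193.69,  88.  ]), array([561.07, 189.91,  88.  ])]
t 0.35 tcp [ 258.23 -567.33  215.33] yaw -80.37624835854864 tilt [-0.  0. -1.] F [-0.82 -0.94 -0.7 ] M [ 0.   -0.05 -0.01] open 59.85964232370249
delta mm [-390.36 -280.98    0.15] share [-4.88 -3.51  0.  ]
dr share [ 0.  0. -0.]
```

>>> drive_tool(moves=[{"travel": [-0.39,-0.28,-0.01],"dr": [0,0,0]},{"travel": [-0.39,-0.28,-0.01],"dr": [0,0,0]},{"travel": [-0.39,-0.28,-0.01],"dr": [0,0,0]},{"travel": [-0.39,-0.28,-0.01],"dr": [0,0,0]},{"travel": [-0.39,-0.28,-0.01],"dr": [0,0,0]},{"travel": [-0.39,-0.28,-0.01],"dr": [0,0,0]},{"travel": [-0.39,-0.28,-0.01],"dr": [0,0,0]},{"travel": [-0.39,-0.28,-0.01],"dr": [0,0,0]},{"travel": [-0.39,-0.28,-0.01],"dr": [0,0,0]},{"travel": [-0.39,-0.28,-0.01],"dr": [0,0,0]},{"travel": [-0.39,-0.28,-0.01],"dr": [0,0,0]},{"travel": [0,0,0],"dr": [0,0,0]}])

```text
t: 1.35
tcp_pos: [440.0, -167.6, 220.8]
eef_rot: [[0.207, -0.978, -0.004], [-0.978, -0.207, 0.012], [-0.012, 0.001, -1.0]]
wrist_force: [1.0, -0.8, 0.8]
opening: 60.0
```

Run:
```python
from h import *
go(470,-135.5,210,-79.9)
c=capture("wrist");cv2.imwrite("pics/w1.png",c["pixels"]);print(c["world_from_camera"])
P=cloud(c);np.save("w1.npy",P)
m=(abs(P[...,0]-470)<40)&(abs(P[...,1]+135)<40)&(P[...,2]>90)&(P[...,2]<112)
print(m.sum(),P[m].mean(0),cv2.minAreaRect(P[m][:,:2].astype(np.float32)))
```

```text
t 1.35 tcp [ 439.97 -167.64  220.85] yaw -78.04316629328788 tilt [-0.    0.01 -1.  ] F [ 1.03 -0.83  0.83] M [ 0.03 -0.05  0.02] open 59.95016573151969
delta mm [-25.09 -36.06  11.1 ] share [-0.31 -0.45  0.14]
dr share [0.   0.   0.01]
[[   0.21    0.94    0.26  504.81]
 [  -0.98    0.2     0.04 -155.45]
 [  -0.01   -0.26    0.97  377.97]
 [   0.      0.      0.      1.  ]]
941 [ 470.95 -136.63  104.53] ((470.2508239746094, -136.46664428710938), (54.912837982177734, 13.746649742126465), 10.146064758300781)
```

View pics/w1.png

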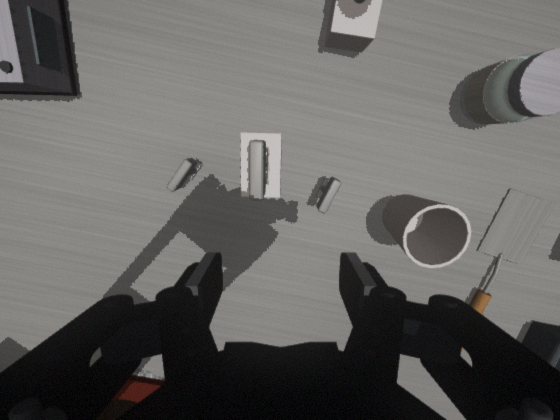

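The wrist view shows the key grip at about (257,168), with the smaller look-alikes on either side. I move over it.

>>> drive_tool(moves=[{"travel": [-0.31,-0.45,0.1],"dr": [0,0,0.0108]},{"travel": [0,0,0],"dr": [0,0,0]},{"travel": [0,0,0],"dr": [0,0,0]}])

```text
t: 1.65
tcp_pos: [465.8, -142.9, 213.6]
eef_rot: [[0.182, -0.983, -0.005], [-0.983, -0.182, 0.008], [-0.008, 0.004, -1.0]]
wrist_force: [-0.2, -1.0, 0.1]
opening: 59.9
```

Run:
```python
from h import *
go(470.1,-136,150,-79.9)
```

```text
t 1.65 tcp [ 465.76 -142.89  213.59] yaw -79.51438881196178 tilt [-0.01  0.01 -1.  ] F [-0.18 -1.01  0.13] M [-0.05  0.03 -0.  ] open 59.94348631376193
delta mm [-5.44 -5.76 63.62] share [-0.07 -0.07  0.8 ]
dr share [0. 0. 0.]
```

>>> drive_tool(moves=[{"travel": [-0.08,-0.08,0.2],"dr": [0.002,0.002,0.002]},{"travel": [0,0,0.3],"dr": [0,0,0]},{"travel": [0,0,0.3],"dr": [0,0,0]},{"travel": [0,0,0],"dr": [0,0,0]},{"travel": [0,0,0],"dr": [0,0,0]}])

```text
t: 2.07
tcp_pos: [470.0, -141.3, 148.9]
eef_rot: [[0.18, -0.984, 0.003], [-0.984, -0.18, -0.0], [0.001, -0.003, -1.0]]
wrist_force: [-0.0, 0.4, 0.8]
opening: 60.2
```

Run:
```python
from h import *
go(470.1,-136,88,-79.9)
```

```text
t 2.0667 tcp [ 469.99 -141.28  148.89] yaw -79.6500561951239 tilt [ 0. -0. -1.] F [-0.02  0.39  0.84] M [-0.01  0.05  0.01] open 60.21022585799384
delta mm [-5.22 -0.85 60.89] share [-0.07 -0.01  0.76]
dr share [-0. -0.  0.]
```

>>> drive_tool(moves=[{"travel": [-0.065,-0.01,0.1],"dr": [0,0,0.001]},{"travel": [-0.01,0,0.25],"dr": [0,0,0]},{"travel": [0,0,0.25],"dr": [0,0,0]},{"travel": [0,0,0.15],"dr": [0,0,0]},{"travel": [0,0,0],"dr": [0,0,0]},{"travel": [0,0,0],"dr": [0,0,0]}])

```text
t: 2.57
tcp_pos: [472.8, -140.1, 93.2]
eef_rot: [[0.173, -0.985, 0.012], [-0.985, -0.173, -0.005], [0.007, -0.011, -1.0]]
wrist_force: [-0.3, -0.0, 0.6]
opening: 59.9
```

Run:
```python
from h import *
go(470.1,-136,88,-79.9)
```

```text
t 2.5667 tcp [ 472.8  -140.05   93.24] yaw -80.04227750071001 tilt [ 0.01 -0.   -1.  ] F [-0.29 -0.04  0.57] M [ 0.02  0.03 -0.01] open 59.947011385982954
delta mm [-4.5   2.02  5.19] share [-0.06  0.03  0.06]
dr share [-0. -0. -0.]
```

>>> drive_tool(moves=[{"travel": [-0.06,0.025,0.06],"dr": [-0.003,-0.002,0]},{"travel": [0,0,0],"dr": [0,0,0]},{"travel": [0,0,0],"dr": [0,0,0]}])

```text
t: 2.82
tcp_pos: [471.6, -136.5, 91.3]
eef_rot: [[0.173, -0.985, 0.005], [-0.985, -0.173, -0.002], [0.002, -0.005, -1.0]]
wrist_force: [0.3, -0.7, 0.5]
opening: 59.8
```

Run:
```python
from h import *
go(470.1,-136,88,-79.9)
```

```text
t 2.8167 tcp [ 471.63 -136.46   91.34] yaw -80.06466233669966 tilt [ 0.01 -0.   -1.  ] F [ 0.33 -0.66  0.52] M [ 0.   -0.01 -0.02] open 59.79027896336551
delta mm [-0.73  1.44  3.33] share [-0.01  0.02  0.04]
dr share [-0. -0. -0.]
```

Now close, with a last small correction.

>>> drive_tool(moves=[{"travel": [-0.01,0.02,0.05],"dr": [-0.0017,-0.0005,0]},{"travel": [0,0,0],"dr": [0,0,0]}])

```text
t: 2.98
tcp_pos: [470.8, -136.3, 88.6]
eef_rot: [[0.173, -0.985, 0.002], [-0.985, -0.173, -0.002], [0.002, -0.001, -1.0]]
wrist_force: [-1.3, -0.2, 0.1]
opening: 59.7
```

>>> drive_tool(moves=[{"travel": [0,0,0],"dr": [0,0,0]},{"travel": [0,0,0],"dr": [0,0,0]},{"travel": [0,0,0],"dr": [0,0,0]},{"travel": [0,0,0],"dr": [0,0,0]},{"travel": [0,0,0],"dr": [0,0,0]},{"travel": [0,0,0],"dr": [0,0,0]}], jaw=5, grip_force=70)

```text
t: 3.48
tcp_pos: [471.7, -136.5, 89.6]
eef_rot: [[0.173, -0.985, 0.003], [-0.985, -0.173, -0.003], [0.003, -0.003, -1.0]]
wrist_force: [0.3, 0.4, -1.6]
opening: 9.1
```

Run:
```python
from h import *
go(470.1,-136,140,-79.9)
```

```text
t 3.4833 tcp [ 471.68 -136.52   89.6 ] yaw -80.03141256422052 tilt [ 0. -0. -1.] F [ 0.25  0.43 -1.63] M [ 0.03 -0.   -0.07] open 9.051424200826665
delta mm [ -0.61   1.32 -50.4 ] share [-0.01  0.02 -0.63]
dr share [-0. -0. -0.]
```

Run:
```python
from h import *
c=capture("side");s=get_state();print(s["opening"],s["wrist_force"])
cv2.imwrite("pics/s2.png",cv2.resize(c["pixels"][200:350,200:400],None,fx=3.5,fy=3.5))
```

```text
9.124654634322606 [0.45 0.34 0.54]
```

View pics/s2.png

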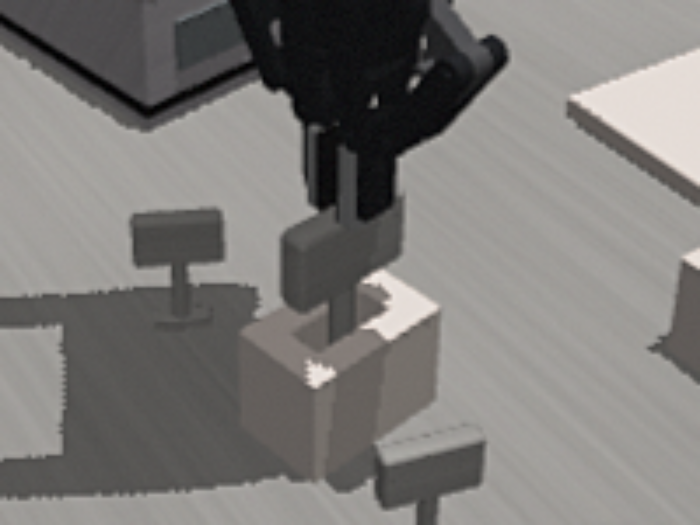

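Run:
```python
from h import *
c=capture("side");Q=cloud(c)
for x in (290,310,325,335,345,350,360,375,395):
    u=200+x/3.5
    print(x,[(y,*Q[int(200+y/3.5),int(u)].round(0)) for y in (150,180,205,214,225,240,260,285)])
```

```text
290 [(150, np.float64(556.0), np.float64(41.0), np.float64(1.0)), (180, np.float64(542.0), np.float64(18.0), np.float64(0.0)), (205, np.float64(531.0), np.float64(2.0), np.float64(-1.0)), (214, np.float64(525.0), np.float64(-8.0), np.float64(1.0)), (225, np.float64(521.0), np.float64(-14.0), np.float64(0.0)), (240, np.float64(443.0), np.float64(-140.0), np.float64(104.0)), (260, np.float64(442.0), np.float64(-141.0), np.float64(95.0)), (285, np.float64(443.0), np.float64(-140.0), np.float64(82.0))]
310 [(150, np.float64(459.0), np.float64(-129.0), np.float64(132.0)), (180, np.float64(460.0), np.float64(-128.0), np.float64(117.0)), (205, np.float64(459.0), np.float64(-129.0), np.float64(106.0)), (214, np.float64(535.0), np.float64(-12.0), np.float64(-1.0)), (225, np.float64(454.0), np.float64(-137.0), np.float64(104.0)), (240, np.float64(449.0), np.float64(-145.0), np.float64(105.0)), (260, np.float64(448.0), np.float64(-147.0), np.float64(97.0)), (285, np.float64(447.0), np.float64(-148.0), np.float64(86.0))]
325 [(150, np.float64(463.0), np.float64(-133.0), np.float64(133.0)), (180,
[... 2877 characters left out ...]
oat64(481.0), np.float64(-143.0), np.float64(90.0)), (260, np.float64(482.0), np.float64(-142.0), np.float64(79.0)), (285, np.float64(494.0), np.float64(-125.0), np.float64(50.0))]
395 [(150, np.float64(466.0), np.float64(-172.0), np.float64(154.0)), (180, np.float64(481.0), np.float64(-153.0), np.float64(124.0)), (205, np.float64(481.0), np.float64(-153.0), np.float64(113.0)), (214, np.float64(491.0), np.float64(-140.0), np.float64(96.0)), (225, np.float64(491.0), np.float64(-140.0), np.float64(91.0)), (240, np.float64(492.0), np.float64(-139.0), np.float64(84.0)), (260, np.float64(492.0), np.float64(-139.0), np.float64(73.0)), (285, np.float64(500.0), np.float64(-130.0), np.float64(51.0))]
```

Run:
```python
from h import *
P=np.load("w1.npy")
for (u,v) in [(205,275),(212,262),(200,300),(180,320),(218,258),(348,262),(355,280),(365,310)]: print(u,v,P[v,u])
c=capture("wrist");cv2.imwrite("pics/w2.png",c["pixels"]);P=cloud(c);np.save("w2.npy",P)
s=get_state();print(s["q"],s["tcp_pos"],s["opening"]);print(c["world_from_camera"])
```

```text
205 275 [ 445.47 -135.5   270.2 ]
212 262 [ 444.9  -135.13  256.38]
200 300 [ 439.52 -136.73  278.96]
180 320 [ 452.58 -138.08  309.61]
218 258 [ 443.83 -136.37  248.82]
348 262 [ 457.79 -194.97  256.21]
355 280 [ 456.34 -195.16  270.53]
365 310 [ 462.55 -188.44  303.3 ]
[-25.31   1.85 114.01  -0.08  63.9   54.76] [ 471.65 -136.52   89.57] 9.419298631435321
[[   0.17    0.95    0.25  535.8 ]
 [  -0.98    0.17    0.05 -124.27]
 [   0.     -0.26    0.97  246.96]
 [   0.      0.      0.      1.  ]]
```

View pics/w2.png

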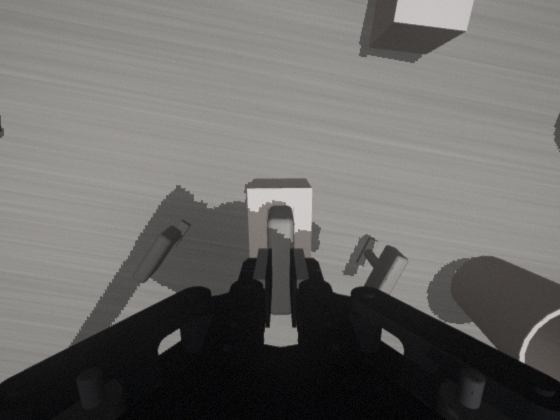

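The wrist view shows the fingertips closed just above the key's top. The depth puts the tips about 16 mm behind the reported TCP, not 19 mm ahead of it. So I reopen and go down about 33 mm further.

>>> drive_tool(moves=[{"travel": [0,0.015,-0.03],"dr": [0,0,0]},{"travel": [0,0,0],"dr": [0,0,0]},{"travel": [0,0,0],"dr": [0,0,0]},{"travel": [0,0,0],"dr": [0,0,0]}], jaw=40)

```text
t: 3.97
tcp_pos: [470.0, -136.7, 91.9]
eef_rot: [[0.173, -0.985, 0.003], [-0.985, -0.173, -0.003], [0.003, -0.002, -1.0]]
wrist_force: [0.1, -0.1, 0.8]
opening: 39.9
```

Run:
```python
from h import *
go(470.1,-136,56,-79.9)
c=capture("wrist");P=cloud(c)
for k,a,b in(("grip",96,112),("tips",60,90)):
    pass
m=(abs(P[...,0]-470)<40)&(abs(P[...,1]+136)<25)&(P[...,2]>96)&(P[...,2]<108)
print(m.sum(),cv2.minAreaRect(P[m][:,:2].astype(np.float32)))
for v in (255,262,270,280,300): print(v,[(u,*P[v,u].round(0)) for u in (215,225,235,245,255,305,315,325,335)])
```

```text
t 3.9667 tcp [ 469.98 -136.66   91.92] yaw -80.03162108613893 tilt [ 0. -0. -1.] F [ 0.06 -0.14  0.81] M [ 0.03 -0.01 -0.02] open 39.87248162807592
delta mm [-0.74 -0.16 35.92] share [-0.01 -0.    0.45]
dr share [-0. -0. -0.]
2546 ((471.1062316894531, -142.7327423095703), (55.574100494384766, 27.316463470458984), 10.33100414276123)
255 [(215, np.float64(423.0), np.float64(-85.0), np.float64(1.0)), (225, np.float64(477.0), np.float64(-108.0), np.float64(120.0)), (235, np.float64(477.0), np.float64(-113.0), np.float64(118.0)), (245, np.float64(428.0), np.float64(-111.0), np.float64(2.0)), (255, np.float64(451.0), np.float64(-121.0), np.float64(52.0)), (305, np.float64(457.0), np.float64(-157.0), np.float64(52.0)), (315, np.float64(439.0), np.float64(-174.0), np.float64(2.0)), (325, np.float64(485.0), np.float64(-155.0), np.float64(119.0)), (335, np.float64(486.0), np.float64(-160.0), np.float64(119.0))]
262 [(215, np.float64(472.0), np.float64(-104.0), np.float64(119.0)), (225, np.float64(477.0), np.float64(-110.0), np.float64(127.0)), (235, np.float64(478.0), np.float64(-114.0), np.fl
[... 1446 characters left out ...]
oat64(477.0), np.float64(-155.0), np.float64(130.0)), (335, np.float64(485.0), np.float64(-155.0), np.float64(145.0))]
300 [(215, np.float64(480.0), np.float64(-112.0), np.float64(163.0)), (225, np.float64(471.0), np.float64(-114.0), np.float64(148.0)), (235, np.float64(463.0), np.float64(-117.0), np.float64(135.0)), (245, np.float64(382.0), np.float64(-118.0), np.float64(1.0)), (255, np.float64(384.0), np.float64(-127.0), np.float64(2.0)), (305, np.float64(392.0), np.float64(-174.0), np.float64(1.0)), (315, np.float64(394.0), np.float64(-183.0), np.float64(2.0)), (325, np.float64(534.0), np.float64(-124.0), np.float64(249.0)), (335, np.float64(477.0), np.float64(-157.0), np.float64(146.0))]
```

>>> drive_tool(moves=[{"travel": [-0.01,0,0.1],"dr": [-0.0005,-0.0005,0]},{"travel": [-0.003,0.01,0.15],"dr": [0,0,0]},{"travel": [-0.003,0.01,0.13],"dr": [0,0,0]},{"travel": [0,0,0.05],"dr": [0,0,0]},{"travel": [0,0,0],"dr": [0,0,0]}])

```text
t: 4.43
tcp_pos: [468.3, -135.7, 54.8]
eef_rot: [[0.173, -0.985, 0.001], [-0.985, -0.173, -0.002], [0.002, -0.001, -1.0]]
wrist_force: [-0.3, 0.0, 0.1]
opening: 40.0
```

Run:
```python
from h import *
go(470.1,-136,56,-79.9)
```

```text
t 4.4333 tcp [ 468.33 -135.7    54.83] yaw -80.03662209119275 tilt [ 0. -0. -1.] F [-0.33  0.    0.05] M [ 0.02 -0.03  0.02] open 39.993410849009734
delta mm [ 0.61 -1.7  -1.17] share [ 0.01 -0.02 -0.01]
dr share [-0. -0. -0.]
```

>>> drive_tool(moves=[{"travel": [0.006,-0.02,-0.015],"dr": [0,0,0]},{"travel": [0,0,0],"dr": [0,0,0]},{"travel": [0,0,0],"dr": [0,0,0]},{"travel": [0,0,0],"dr": [0,0,0]},{"travel": [0,0,0],"dr": [0,0,0]},{"travel": [0,0,0],"dr": [0,0,0]}], jaw=5, grip_force=80)

```text
t: 4.93
tcp_pos: [470.2, -135.8, 56.1]
eef_rot: [[0.173, -0.985, 0.001], [-0.985, -0.173, -0.001], [0.001, -0.0, -1.0]]
wrist_force: [0.8, -0.5, -1.7]
opening: 13.2
```

Run:
```python
from h import *
go(470.1,-136,110,-79.9)
c=capture("side");cv2.imwrite("pics/s3.png",cv2.resize(c["pixels"][200:350,200:400],None,fx=3.5,fy=3.5))
```

```text
t 4.9333 tcp [ 470.15 -135.78   56.15] yaw -80.03195475332477 tilt [ 0. -0. -1.] F [ 0.79 -0.49 -1.66] M [-0.02 -0.07 -0.05] open 13.160774551216397
delta mm [  0.27   0.07 -53.85] share [ 0.    0.   -0.67]
dr share [-0. -0. -0.]
```

>>> drive_tool(moves=[{"travel": [0,0,-0.08],"dr": [0,0,0]},{"travel": [0,0,-0.12],"dr": [0,0,0]},{"travel": [0,0,-0.12],"dr": [0,0,0]},{"travel": [0,0,-0.12],"dr": [0,0,0]},{"travel": [0,0,-0.12],"dr": [0,0,0]},{"travel": [0,0,-0.2],"dr": [0,0,0]},{"travel": [0,0,-0.3],"dr": [0,0,0]},{"travel": [0,0,-0.3],"dr": [0,0,0]},{"travel": [0,0,-0.2],"dr": [0,0,0]},{"travel": [0,0,0],"dr": [0,0,0]},{"travel": [0,0,0],"dr": [0,0,0]}])

```text
t: 5.9
tcp_pos: [470.6, -135.9, 195.7]
eef_rot: [[0.173, -0.985, 0.006], [-0.985, -0.173, -0.004], [0.005, -0.005, -1.0]]
wrist_force: [0.2, 0.6, -2.8]
opening: 13.2
```

Run:
```python
from h import *
go(561,190,165,-79.55)
c=capture("side");cv2.imwrite("pics/s4.png",cv2.resize(c["pixels"][120:330,180:420],None,fx=2.8,fy=2.8))
```

```text
t 5.9 tcp [ 470.59 -135.87  195.74] yaw -80.03210926440535 tilt [ 0.01 -0.   -1.  ] F [ 0.15  0.59 -2.75] M [ 0.   -0.03 -0.  ] open 13.206627309795609
delta mm [-305.45 -145.29   30.06] share [-3.82 -1.82  0.38]
dr share [-0. -0. -0.]
```

View pics/s4.png

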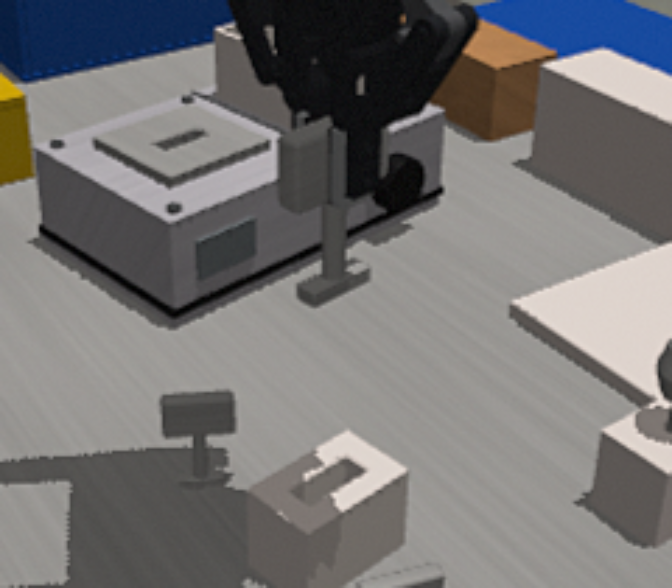

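The side view shows the key held with its head at about (333,282) in the crop, clear of the empty stand. I go near the slicer and stop short of the slot, so the wrist camera can see it.

>>> drive_tool(moves=[{"travel": [-0.2,-0.09,0],"dr": [0,0,0]},{"travel": [-0.38,-0.17,0],"dr": [0,0,0]},{"travel": [-0.4,-0.18,0],"dr": [0,0,0]},{"travel": [-0.4,-0.18,0],"dr": [0,0,0]},{"travel": [-0.4,-0.18,0],"dr": [0,0,0]},{"travel": [-0.4,-0.18,0],"dr": [0,0,0]},{"travel": [-0.4,-0.18,0],"dr": [0,0,0]},{"travel": [-0.4,-0.18,0],"dr": [0,0,0]},{"travel": [-0.4,-0.18,0],"dr": [0,0,0]},{"travel": [-0.2,-0.1,0],"dr": [0,0,0]},{"travel": [0,0,0],"dr": [0,0,0]},{"travel": [0,0,0],"dr": [0,0,0]}])

```text
t: 6.95
tcp_pos: [543.0, 181.4, 176.0]
eef_rot: [[0.168, -0.986, -0.018], [-0.986, -0.168, -0.006], [0.003, 0.018, -1.0]]
wrist_force: [0.5, -0.7, -1.9]
opening: 13.0
```

```bash
cat > look.py <<'E'
from h import *
import sys,pickle
c=capture("wrist");cv2.imwrite(f"pics/{sys.argv[1]}.png",c["pixels"]);c2=capture("side");cT=capture("top")
pickle.dump((c,c2,cT,get_state()),open(sys.argv[1]+".pkl","wb"))
go(561,190,165,-79.55)
E
python3 look.py w5
```

```text
t 7.1 tcp [543.32 179.71 176.85] yaw -80.47339104928702 tilt [-0.02 -0.01 -1.  ] F [ 0.06 -0.18 -2.43] M [-0.04  0.01 -0.  ] open 12.693754105929418
delta mm [ -7.25 -19.34  11.5 ] share [-0.09 -0.24  0.14]
dr share [ 0.01 -0.   -0.01]
```

View pics/w5.png

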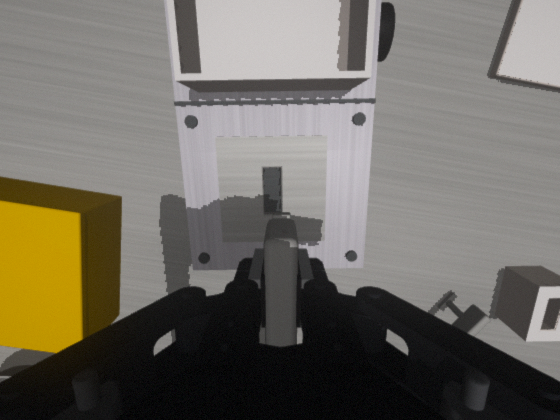

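```bash
cat > meas.py <<'E'
from h import *
import sys,pickle
c,c2,cT,s=pickle.load(open(sys.argv[1]+".pkl","rb"))
def rectify(c,z,ctr,half,yaw,step=.25):
    K=c["camera_matrix"];T=c["world_from_camera"];a=np.radians(yaw)
    g=np.arange(-half,half,step);X,Y=np.meshgrid(g,-g)
    W=np.stack([ctr[0]+X*np.cos(a)-Y*np.sin(a),ctr[1]+X*np.sin(a)+Y*np.cos(a),0*X+z],-1)
    C=(W-T[:3,3])@T[:3,:3]
    u=K[0,0]*C[...,0]/-C[...,2]+K[0,2];v=-K[1,1]*C[...,1]/-C[...,2]+K[1,2]
    return cv2.remap(c["pixels"],u.astype(np.float32),v.astype(np.float32),cv2.INTER_CUBIC)
for nm,cc in(("wrist",c),("top",cT)):
    P=cloud(cc);Z=P[...,2]
    q=P[(abs(P[...,0]-561)<55)&(abs(P[...,1]-190)<55)]
    for n,m in(("plate",(q[:,2]>84.5)&(q[:,2]<91)),): print(nm,"plate z",np.median(q[m][:,2]),m.sum())
rw=rectify(c,88,(561,190),56,10.4);rt=rectify(pickle.load(open("c0.pkl","rb"))["top"],88,(561,190),56,10.4)
im=np.hstack([rw,rt]);cv2.imwrite("pics/rect.png",cv2.resize(im,(796,398)))
# key from side and wrist cloud: frame relative to tcp
R=s["eef_rot"];t=s["tcp_pos"]
for nm,cc in(("side",c2),("wrist",c)):
    L=(cloud(cc)-t)@R
    for n,za,zb in(("gripends",-50,-16),("shaft",0,26),("head",29,40)):
        m=(abs(L[...,0])<(8 if n!="gripends" else 9))&(abs(L[...,1])<34)&(L[...,2]>za)&(L[...,2]<zb)&(cc["depth"]>0)
        p=L[m]
        if len(p)>5: print(nm,n,len(p),"min",np.percentile(p,2,0),"max",np.percentile(p,98,0),"med",np.median(p,0))
E
python3 meas.py w5
```

```text
wrist plate z 89.54123445114232 9525
top plate z 86.97524393348561 830
side gripends 316 min [ -6.35 -24.77 -48.61] max [  8.1   28.98 -16.82] med [  5.1   18.02 -33.79]
side shaft 81 min [-3.35 -3.29  0.29] max [ 6.4   6.1  25.81] med [ 2.84  3.27 13.15]
side head 59 min [ -2.07 -15.5   29.08] max [ 6.9  19.08 35.58] med [ 4.56  3.24 31.87]
wrist gripends 3970 min [ -8.58 -27.92 -49.91] max [  7.85  19.45 -22.08] med [ -1.55 -11.39 -48.87]
wrist shaft 6 min [ -6.14 -17.63  25.03] max [  2.61 -16.12  25.96] med [ -2.71 -16.91  25.68]
wrist head 31 min [ -7.32 -18.    29.13] max [  3.85 -16.82  32.97] med [ -2.4  -17.8   31.45]
```

View pics/rect.png

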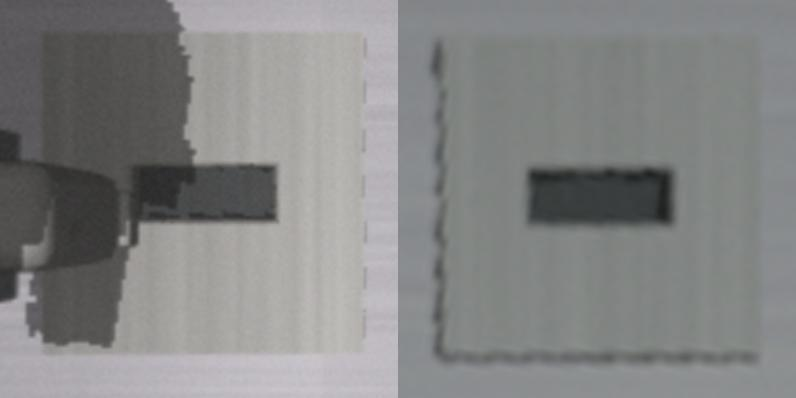

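The rectified views show the slot squarely aligned at yaw 10.4°. The wrist view gives its centre as about (562.5, 192.0) and the top view about (561.7, 190.7). I move above it at a safe height.

>>> drive_tool(moves=[{"travel": [-0.13,-0.26,0.1],"dr": [0.006,0.001,-0.004]},{"travel": [0,0,0.15],"dr": [0,0,0]},{"travel": [0,0,0.1],"dr": [0,0,0]},{"travel": [0,0,0],"dr": [0,0,0]},{"travel": [0,0,0],"dr": [0,0,0]}])

```text
t: 7.52
tcp_pos: [562.3, 187.1, 147.3]
eef_rot: [[0.171, -0.985, 0.003], [-0.985, -0.171, -0.007], [0.008, -0.001, -1.0]]
wrist_force: [-0.3, -0.8, -1.4]
opening: 13.0
```

Run:
```python
from h import *
np.set_printoptions(precision=4,suppress=True)
go(562.5,192,132,-79.6)
```

```text
t 7.5167 tcp [562.3032 187.1463 147.3029] yaw -80.17183850285288 tilt [ 0.0026 -0.0072 -1.    ] F [-0.3208 -0.7785 -1.4293] M [ 0.0049 -0.0131  0.0527] open 13.0181760764243
delta mm [-4.864  -1.0015 15.268 ] share [-0.0608 -0.0125  0.1909]
dr share [-0.0004 -0.0024 -0.0032]
```

>>> drive_tool(moves=[{"travel": [-0.06,-0.012,0.05],"dr": [-0.0004,-0.0024,-0.0032]},{"travel": [0,0,0.05],"dr": [0,0,0]},{"travel": [0,0,0.02],"dr": [0,0,0]},{"travel": [0,0,0],"dr": [0,0,0]},{"travel": [0,0,0],"dr": [0,0,0]},{"travel": [0,0,0],"dr": [0,0,0]}])

```text
t: 8.02
tcp_pos: [562.4, 190.8, 138.1]
eef_rot: [[0.179, -0.984, 0.001], [-0.984, -0.179, 0.001], [-0.001, -0.001, -1.0]]
wrist_force: [-0.6, -0.1, -1.4]
opening: 13.1
```

```bash
cat > st.py <<'E'
from h import *
import sys
np.set_printoptions(precision=4,suppress=True)
go(*map(float,sys.argv[1:]))
E
python3 st.py 562.5 192 130 -79.6; python3 look.py w6 >/dev/null; python3 meas.py w6
```

```text
t 8.0167 tcp [562.3518 190.7715 138.0748] yaw -79.66666487224968 tilt [ 0.0005  0.0008 -1.    ] F [-0.5717 -0.1093 -1.4432] M [ 0.1205 -0.0322  0.0178] open 13.08185382942537
delta mm [-1.1765 -0.3606  8.0758] share [-0.0147 -0.0045  0.1009]
dr share [-0.0002  0.0002 -0.0004]
wrist plate z 89.55723358207514 10004
top plate z 86.94781361892183 901
side gripends 272 min [ -4.7  -25.76 -49.74] max [  8.7   28.87 -16.87] med [  6.45  18.58 -34.25]
side shaft 74 min [-1.96 -3.86  0.32] max [ 7.28 11.6  25.82] med [ 4.44  3.22 13.98]
side head 42 min [ -4.33 -16.95  29.39] max [ 7.59 18.62 35.34] med [ 6.21  3.3  31.97]
wrist gripends 2721 min [ -8.01 -27.88 -49.97] max [  8.14  19.59 -22.2 ] med [ -0.11 -12.13 -49.09]
wrist shaft 26 min [ -5.74 -17.95  24.42] max [  4.95 -15.83  25.98] med [  0.09 -16.59  25.49]
wrist head 26 min [ -5.55 -18.03  29.05] max [  5.39 -17.18  32.23] med [ -0.56 -17.76  30.97]
```

>>> drive_tool(moves=[{"travel": [-0.014,-0.004,0.025],"dr": [0,0,0]},{"travel": [0,0,0.025],"dr": [0,0,0]},{"travel": [0,0,0.025],"dr": [0,0,0]},{"travel": [0,0,0.02],"dr": [0,0,0]},{"travel": [0,0,0],"dr": [0,0,0]},{"travel": [0,0,0],"dr": [0,0,0]}])

```text
t: 8.67
tcp_pos: [562.7, 192.4, 129.9]
eef_rot: [[0.18, -0.984, 0.001], [-0.984, -0.18, 0.001], [-0.001, -0.001, -1.0]]
wrist_force: [-0.0, -0.2, -2.1]
opening: 13.0
```

```bash
python3 st.py 562.5 192 128 -79.6
```

```text
t 8.6667 tcp [562.6672 192.3533 129.9373] yaw -79.64365848133527 tilt [ 0.0011  0.0009 -1.    ] F [-0.0454 -0.1701 -2.1276] M [-0.0376  0.0096  0.041 ] open 12.973430827294953
delta mm [0.3188 0.2304 1.9367] share [0.004  0.0029 0.0242]
dr share [-0.0004  0.0002 -0.0002]
```

>>> drive_tool(moves=[{"travel": [0.004,0.002,0.012],"dr": [0,0,0]},{"travel": [0,0,0.012],"dr": [0,0,0]},{"travel": [0,0,0.012],"dr": [0,0,0]},{"travel": [0,0,0.012],"dr": [0,0,0]},{"travel": [0,0,0.012],"dr": [0,0,0]},{"travel": [0,0,0.012],"dr": [0,0,0]},{"travel": [0,0,0.012],"dr": [0,0,0]},{"travel": [0,0,0.012],"dr": [0,0,0]}])

```text
t: 9.33
tcp_pos: [562.7, 191.9, 121.7]
eef_rot: [[0.18, -0.984, 0.001], [-0.984, -0.18, 0.001], [-0.001, -0.002, -1.0]]
wrist_force: [0.4, -0.3, -1.3]
opening: 13.0
```

```bash
python3 st.py 562.5 192 122 -79.6
```

```text
t 9.3333 tcp [562.7347 191.9359 121.7008] yaw -79.64999411419198 tilt [ 0.0015  0.0009 -1.    ] F [ 0.3704 -0.2852 -1.3292] M [ 0.0173  0.0124 -0.0341] open 12.95093676342495
delta mm [-0.1054  0.2189 -0.2995] share [-0.0013  0.0027 -0.0037]
dr share [-0.0005  0.0002 -0.0003]
```

>>> drive_tool(moves=[{"travel": [0,0,0.01],"dr": [0,0,0]},{"travel": [0,0,0.01],"dr": [0,0,0]},{"travel": [0,0,0.01],"dr": [0,0,0]},{"travel": [0,0,0.01],"dr": [0,0,0]}])

```text
t: 9.67
tcp_pos: [562.7, 192.0, 118.1]
eef_rot: [[0.18, -0.984, 0.001], [-0.984, -0.18, 0.001], [-0.001, -0.001, -1.0]]
wrist_force: [0.6, 0.4, -1.6]
opening: 13.2
```

>>> drive_tool(moves=[{"travel": [0,0,0.01],"dr": [0,0,0]},{"travel": [0,0,0.01],"dr": [0,0,0]},{"travel": [0,0,0.01],"dr": [0,0,0]},{"travel": [0,0,0.01],"dr": [0,0,0]}])

```text
t: 10.0
tcp_pos: [562.8, 192.0, 114.6]
eef_rot: [[0.18, -0.984, 0.001], [-0.984, -0.18, 0.001], [-0.001, -0.002, -1.0]]
wrist_force: [0.3, -0.8, -0.7]
opening: 12.9
```

```bash
python3 st.py 562.5 192 112 -79.6
```

```text
t 10.0 tcp [562.7511 191.9653 114.5623] yaw -79.64680825551923 tilt [ 0.0015  0.0009 -1.    ] F [ 0.2517 -0.7929 -0.724 ] M [-0.0274 -0.0478 -0.0224] open 12.8770868142688
delta mm [-0.0776  0.245   2.562 ] share [-0.001   0.0031  0.032 ]
dr share [-0.0005  0.0002 -0.0003]
```

The head went into the slot without touching the edges. I continue down to the spring.

>>> drive_tool(moves=[{"travel": [0,0.002,0.01],"dr": [0,0,0]},{"travel": [0,0,0.01],"dr": [0,0,0]},{"travel": [0,0,0.01],"dr": [0,0,0]},{"travel": [0,0,0.01],"dr": [0,0,0]},{"travel": [0,0,0.01],"dr": [0,0,0]}])

```text
t: 10.42
tcp_pos: [562.6, 191.9, 110.2]
eef_rot: [[0.18, -0.984, 0.002], [-0.984, -0.18, 0.001], [-0.001, -0.002, -1.0]]
wrist_force: [-0.8, -0.2, 3.0]
opening: 12.8
```

>>> drive_tool(moves=[{"travel": [0,0,0.01],"dr": [0,0,0]},{"travel": [0,0,0.01],"dr": [0,0,0]},{"travel": [0,0,0.01],"dr": [0,0,0]},{"travel": [0,0,0.01],"dr": [0,0,0]}])

```text
t: 10.75
tcp_pos: [562.9, 192.0, 109.0]
eef_rot: [[0.18, -0.984, 0.002], [-0.984, -0.18, 0.001], [-0.001, -0.002, -1.0]]
wrist_force: [-2.0, -0.5, 4.7]
opening: 13.1
```

>>> drive_tool(moves=[{"travel": [0,0,0.01],"dr": [0,0,0]},{"travel": [0,0,0.01],"dr": [0,0,0]},{"travel": [0,0,0.01],"dr": [0,0,0]},{"travel": [0,0,0.01],"dr": [0,0,0]}])

```text
t: 11.08
tcp_pos: [562.9, 192.0, 106.9]
eef_rot: [[0.18, -0.984, 0.002], [-0.984, -0.18, 0.001], [-0.0, -0.002, -1.0]]
wrist_force: [-2.9, -1.0, 6.0]
opening: 13.2
```

```bash
python3 st.py 562.5 192 102 -79.6
```

```text
t 11.0833 tcp [562.914  192.0244 106.9064] yaw -79.63493846461394 tilt [ 0.0022  0.0008 -1.    ] F [-2.8901 -1.0096  5.969 ] M [-0.2002  0.7957 -0.0393] open 13.172477949458294
delta mm [-0.0484  0.423   4.9055] share [-0.0006  0.0053  0.0613]
dr share [-0.0007  0.0001 -0.0002]
```

>>> drive_tool(moves=[{"travel": [0,0.01,0.012],"dr": [-0.0007,0,0]},{"travel": [0,0,0.016],"dr": [0,0,0]},{"travel": [0,0,0.016],"dr": [0,0,0]},{"travel": [0,0,0.016],"dr": [0,0,0]},{"travel": [0,0,0.016],"dr": [0,0,0]},{"travel": [0,0,0.016],"dr": [0,0,0]}])

```text
t: 11.58
tcp_pos: [563.1, 192.1, 103.0]
eef_rot: [[0.18, -0.984, 0.002], [-0.984, -0.18, 0.001], [-0.0, -0.002, -1.0]]
wrist_force: [-4.8, -0.7, 8.9]
opening: 12.9
```

```bash
python3 st.py 562.5 192 101.5 -79.6
```

```text
t 11.5833 tcp [563.1313 192.0799 103.0148] yaw -79.62563115894828 tilt [ 0.0021  0.0007 -1.    ] F [-4.8254 -0.712   8.9367] M [-0.2279  1.0805 -0.0167] open 12.89983516360651
delta mm [-0.0346  0.6387  1.5134] share [-0.0004  0.008   0.0189]
dr share [-0.0007  0.0001 -0.0001]
```

>>> drive_tool(moves=[{"travel": [0,0.015,0.014],"dr": [0,0,0]},{"travel": [0,0.012,0.016],"dr": [0,0,0]},{"travel": [0,0.005,0.016],"dr": [0,0,0]},{"travel": [0,0.003,0.016],"dr": [0,0,0]}])

```text
t: 11.92
tcp_pos: [562.9, 192.0, 102.5]
eef_rot: [[0.18, -0.984, 0.008], [-0.984, -0.18, 0.002], [-0.0, -0.008, -1.0]]
wrist_force: [-5.2, -0.3, 9.7]
opening: 13.3
```

```bash
python3 st.py 562.5 192 101.5 -79.6
```

```text
t 11.9167 tcp [562.9452 192.0409 102.5261] yaw -79.61989613223876 tilt [ 0.008   0.0017 -1.    ] F [-5.2273 -0.2787  9.6705] M [-0.2792  1.2705  0.0039] open 13.300332295909094
delta mm [-0.0398  0.4536  1.0225] share [-0.0005  0.0057  0.0128]
dr share [-0.0026  0.0001 -0.0001]
```

>>> drive_tool(moves=[{"travel": [0,0.02,0.018],"dr": [-0.0026,0,0]},{"travel": [0,0.02,0.02],"dr": [-0.001,0,0]},{"travel": [0,0.02,0.022],"dr": [-0.001,0,0]}])

```text
t: 12.17
tcp_pos: [562.7, 192.0, 102.6]
eef_rot: [[0.18, -0.984, 0.004], [-0.984, -0.18, 0.001], [-0.0, -0.004, -1.0]]
wrist_force: [-1.9, -0.2, 9.1]
opening: 13.1
```

```bash
python3 st.py 562.5 192 101.5 -79.6
```

```text
t 12.1667 tcp [562.715  191.9896 102.5517] yaw -79.62081976436505 tilt [ 0.0041  0.0009 -1.    ] F [-1.9183 -0.1972  9.1049] M [-0.1468  0.5129  0.0247] open 13.075782394883129
delta mm [-0.0487  0.214   1.0508] share [-0.0006  0.0027  0.0131]
dr share [-0.0013  0.0001 -0.0001]
```

Side force eased. Press a little deeper with a larger z command.

>>> drive_tool(moves=[{"travel": [0,0.012,0.028],"dr": [-0.0013,0,0]},{"travel": [0,0.012,0.03],"dr": [0,0,0]},{"travel": [0,0.012,0.03],"dr": [0,0,0]},{"travel": [0,0.01,0.03],"dr": [0,0,0]}])

```text
t: 12.5
tcp_pos: [562.9, 192.0, 99.3]
eef_rot: [[0.18, -0.984, 0.008], [-0.984, -0.18, 0.002], [-0.0, -0.008, -1.0]]
wrist_force: [-4.7, -1.4, 11.8]
opening: 13.0
```

```bash
python3 st.py 562.5 192 101 -79.6
```

```text
t 12.5 tcp [562.8673 192.0475  99.3493] yaw -79.61810451361637 tilt [ 0.0083  0.0017 -1.    ] F [-4.7239 -1.4239 11.7832] M [-0.2602  1.1772  0.0248] open 13.026963788383528
delta mm [-0.0197  0.3559 -1.6538] share [-0.0002  0.0044 -0.0207]
dr share [-0.0027  0.0001 -0.0001]
```

>>> drive_tool(moves=[{"travel": [0,0.01,0.018],"dr": [-0.0027,0,-0.02]},{"travel": [0,0.008,0.02],"dr": [-0.001,0,-0.03]},{"travel": [0,0.005,0.02],"dr": [0,0,-0.03]}])

```text
t: 12.75
tcp_pos: [565.6, 193.0, 100.5]
eef_rot: [[0.425, -0.905, 0.007], [-0.905, -0.425, 0.002], [0.001, -0.007, -1.0]]
wrist_force: [-3.0, 0.7, 10.8]
opening: 13.3
```

```bash
python3 st.py 562 192 100 10.4
```

```text
t 12.75 tcp [565.6292 193.002  100.5481] yaw -64.83567612602032 tilt [ 0.0073  0.002  -1.    ] F [-2.9682  0.6681 10.8463] M [ 0.0363  0.772  -0.0652] open 13.328279604666061
delta mm [-0.637   3.7148  0.5196] share [-0.008   0.0464  0.0065]
dr share [-0.0017 -0.0019 -0.418 ]
```

>>> drive_tool(moves=[{"travel": [-0.008,0.04,0.019],"dr": [-0.0017,-0.0019,0]},{"travel": [-0.005,0.02,0.02],"dr": [0,0,-0.01]},{"travel": [-0.007,0.015,0.02],"dr": [0,0,-0.02]},{"travel": [-0.007,0.015,0.02],"dr": [0,0,-0.02]}])

```text
t: 13.08
tcp_pos: [566.1, 194.0, 102.6]
eef_rot: [[0.57, -0.822, 0.018], [-0.822, -0.57, 0.01], [0.002, -0.021, -1.0]]
wrist_force: [-2.0, 0.4, 10.1]
opening: 13.1
```

```bash
python3 st.py 562 192 100 10.4
```

```text
t 13.0833 tcp [566.0641 193.9899 102.5733] yaw -55.26980141811982 tilt [ 0.0179  0.0102 -0.9998] F [-2.0441  0.4029 10.0906] M [ 0.0277  0.6418 -0.0471] open 13.132794590899266
delta mm [-0.6846  4.5256  2.4797] share [-0.0086  0.0566  0.031 ]
dr share [-0.0055 -0.0043 -0.3648]
```

>>> drive_tool(moves=[{"travel": [-0.008,0.05,0.022],"dr": [-0.0055,-0.0043,0]},{"travel": [-0.002,0.02,0.022],"dr": [-0.002,-0.001,0]},{"travel": [0,0.01,0.022],"dr": [0,0,0]}])

```text
t: 13.33
tcp_pos: [566.3, 193.7, 102.8]
eef_rot: [[0.573, -0.819, 0.003], [-0.819, -0.573, 0.016], [-0.011, -0.012, -1.0]]
wrist_force: [-4.5, 0.2, 9.3]
opening: 13.0
```

```bash
python3 st.py 562 192 100 10.4
```

```text
t 13.3333 tcp [566.3256 193.6841 102.7745] yaw -55.02867042603852 tilt [ 0.003   0.0159 -0.9999] F [-4.4914  0.2004  9.2851] M [-0.0296  1.2562  0.0089] open 13.033715562730146
delta mm [-1.068   4.5418  2.7343] share [-0.0134  0.0568  0.0342]
dr share [-0.0053  0.0011 -0.3635]
```

>>> drive_tool(moves=[{"travel": [-0.02,0.04,0.022],"dr": [-0.005,0.001,0]},{"travel": [-0.02,0.04,0.024],"dr": [-0.003,0,0]}])

```text
t: 13.5
tcp_pos: [565.2, 193.9, 103.3]
eef_rot: [[0.573, -0.82, -0.002], [-0.82, -0.573, 0.002], [-0.003, 0.0, -1.0]]
wrist_force: [4.6, 0.7, 6.2]
opening: 13.1
```

```bash
python3 st.py 562 192 100 10.4
```

```text
t 13.5 tcp [565.2473 193.9057 103.3199] yaw -55.071997440338365 tilt [-0.0018  0.0018 -1.    ] F [4.6389 0.7491 6.1595] M [ 0.1456 -1.116  -0.0054] open 13.093059357421843
delta mm [-0.2883  3.752   3.3223] share [-0.0036  0.0469  0.0415]
dr share [-0.0003  0.0008 -0.3637]
```

```bash
python3 look.py w7; python3 meas.py w7
python3 - <<'E'
import pickle,cv2,numpy as np
c,c2,cT,s=pickle.load(open("w7.pkl","rb"))
a=cv2.resize(c2["pixels"][120:260,180:350],(680,560));cv2.imwrite("pics/s7.png",cv2.convertScaleAbs(a,alpha=1.4))
E
```

```text
t 13.65 tcp [565.29 193.9  103.27] yaw -55.06533049374157 tilt [-0.  0. -1.] F [3.39 0.17 7.67] M [ 0.21 -0.8   0.01] open 13.126560363558541
delta mm [  0.58   5.76 -61.73] share [ 0.01  0.07 -0.77]
dr share [0.   0.   0.14]
wrist plate z 89.57601297755076 11873
top plate z 86.90216123768755 933
side gripends 218 min [ -6.39  -3.29 -49.69] max [  8.76  29.88 -17.75] med [  4.81  24.1  -38.  ]
side shaft 118 min [ -7.61 -31.     0.91] max [ 7.3  32.32 21.36] med [ 2.12  3.1  14.37]
wrist gripends 2352 min [ -8.21 -28.02 -49.98] max [  8.25  19.43 -22.  ] med [ -0.3  -12.25 -49.07]
wrist shaft 654 min [ -7.53 -33.8   12.43] max [  7.48 -18.84  14.91] med [ -0.03 -26.48  13.71]
```

View pics/s7.png

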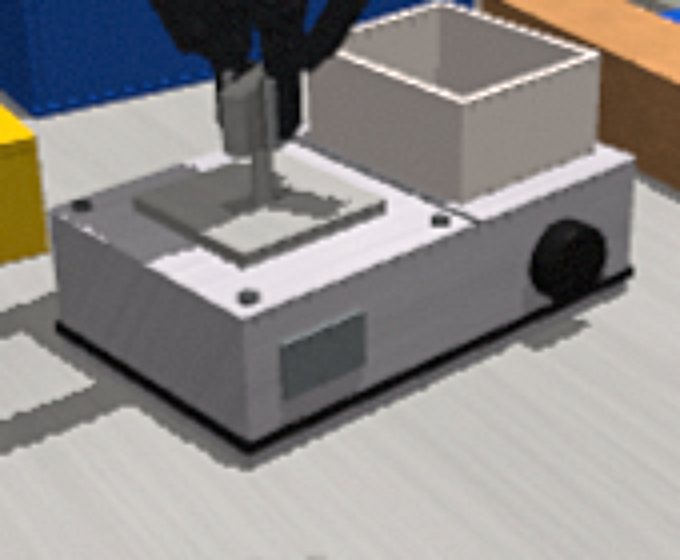

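The side view shows the head under the plate and the key turning with the gripper. I carry on turning and correct the drift.

>>> drive_tool(moves=[{"travel": [-0.005,0.04,0.03],"dr": [0,0,0]},{"travel": [-0.01,0.04,0.034],"dr": [-0.001,0,-0.02]},{"travel": [-0.015,0.035,0.034],"dr": [-0.001,0,-0.03]}])

```text
t: 13.9
tcp_pos: [564.2, 193.7, 101.9]
eef_rot: [[0.695, -0.719, 0.012], [-0.719, -0.695, 0.005], [0.005, -0.012, -1.0]]
wrist_force: [-0.2, 0.4, 10.0]
opening: 13.1
```

```bash
python3 st.py 562 192 100 10.4
```

```text
t 13.9 tcp [564.2498 193.6575 101.9311] yaw -45.97502876461326 tilt [ 0.0118  0.0048 -0.9999] F [-0.2277  0.4157  9.9538] M [ 0.2928  0.1607 -0.0383] open 13.077025381128973
delta mm [-0.3808  2.7922  1.8964] share [-0.0048  0.0349  0.0237]
dr share [-0.0027 -0.0032 -0.3132]
```

Good. Same pattern again.

>>> drive_tool(moves=[{"travel": [-0.01,0.04,0.028],"dr": [-0.003,-0.003,-0.02]},{"travel": [-0.02,0.035,0.028],"dr": [-0.002,-0.001,-0.03]},{"travel": [-0.02,0.03,0.028],"dr": [-0.001,-0.001,-0.03]},{"travel": [-0.02,0.03,0.028],"dr": [-0.001,-0.001,-0.03]}])

```text
t: 14.23
tcp_pos: [562.0, 192.7, 101.5]
eef_rot: [[0.905, -0.426, 0.005], [-0.426, -0.905, 0.007], [0.001, -0.008, -1.0]]
wrist_force: [-1.1, 1.7, 10.2]
opening: 12.8
```

```bash
python3 st.py 562 192 100 10.4
```

```text
t 14.2333 tcp [561.9631 192.6642 101.5066] yaw -25.207613109786525 tilt [ 0.0048  0.007  -1.    ] F [-1.0542  1.6588 10.1915] M [ 0.2569  0.2276 -0.0087] open 12.831847056376432
delta mm [0.3143 0.5979 1.5021] share [0.0039 0.0075 0.0188]
dr share [-0.0025 -0.0012 -0.1978]
```

>>> drive_tool(moves=[{"travel": [-0.018,0.016,0.028],"dr": [-0.002,-0.001,-0.03]},{"travel": [-0.02,0.014,0.028],"dr": [-0.001,-0.001,-0.03]},{"travel": [-0.022,0.01,0.028],"dr": [-0.001,-0.001,-0.03]},{"travel": [-0.022,0.008,0.028],"dr": [-0.001,-0.001,-0.03]}])

```text
t: 14.57
tcp_pos: [562.4, 192.9, 100.7]
eef_rot: [[0.999, -0.044, 0.007], [-0.044, -0.999, -0.001], [0.007, 0.001, -1.0]]
wrist_force: [-1.2, 0.0, 12.0]
opening: 13.0
```

```bash
python3 st.py 562 192 100 10.4
```

```text
t 14.5667 tcp [562.3662 192.8778 100.7131] yaw -2.5346613254790094 tilt [ 0.0069 -0.001  -1.    ] F [-1.1863  0.0167 12.0437] M [ 0.0079  0.2197 -0.0774] open 12.962902715367845
delta mm [-0.3319  0.8926  0.7114] share [-0.0041  0.0112  0.0089]
dr share [ 0.0005 -0.0022 -0.0719]
```

>>> drive_tool(moves=[{"travel": [-0.024,0.012,0.026],"dr": [0,-0.002,-0.03]},{"travel": [-0.022,0.008,0.026],"dr": [0,-0.001,-0.03]},{"travel": [-0.02,0.005,0.026],"dr": [0,-0.001,-0.014]},{"travel": [-0.014,0,0.026],"dr": [0,-0.001,0]}])

```text
t: 14.9
tcp_pos: [563.5, 192.6, 100.5]
eef_rot: [[0.979, 0.204, 0.009], [0.204, -0.979, 0.002], [0.009, 0.0, -1.0]]
wrist_force: [-3.5, -1.2, 11.3]
opening: 13.0
```

```bash
python3 st.py 562 191.5 100 10.4
```

```text
t 14.9 tcp [563.4991 192.5738 100.5287] yaw 11.764629191324614 tilt [ 0.0086  0.0017 -1.    ] F [-3.4867 -1.2147 11.2535] M [-0.2302  0.8805 -0.023 ] open 12.951339180180831
delta mm [-1.6911  0.7455  0.514 ] share [-0.0211  0.0093  0.0064]
dr share [ 0.     -0.0028  0.0076]
```

>>> drive_tool(moves=[{"travel": [-0.035,0.008,0.024],"dr": [0,-0.004,0.007]},{"travel": [-0.025,0,0.024],"dr": [0,-0.002,0]},{"travel": [-0.025,0,0.024],"dr": [0,-0.001,0]}])

```text
t: 15.15
tcp_pos: [563.3, 192.3, 101.2]
eef_rot: [[0.983, 0.182, 0.002], [0.182, -0.983, 0.001], [0.002, -0.001, -1.0]]
wrist_force: [-1.5, -1.1, 11.4]
opening: 13.4
```

```bash
python3 st.py 562.2 191.8 100 10.4
```

```text
t 15.15 tcp [563.3447 192.3438 101.1801] yaw 10.474047236482223 tilt [ 0.0016  0.0009 -1.    ] F [-1.4738 -1.1057 11.3646] M [-0.1202  0.328  -0.0118] open 13.393122700226748
delta mm [-1.2266  0.3273  1.1777] share [-0.0153  0.0041  0.0147]
dr share [-0.0002 -0.0006  0.0004]
```

>>> drive_tool(moves=[{"travel": [-0.045,0.006,0.022],"dr": [0,-0.001,0]},{"travel": [-0.03,0.004,0.02],"dr": [0,-0.001,0]},{"travel": [-0.02,0,0.012],"dr": [0,0,0]},{"travel": [-0.012,0,0.006],"dr": [0,0,0]}])

```text
t: 15.48
tcp_pos: [563.0, 192.2, 103.9]
eef_rot: [[0.983, 0.181, 0.014], [0.181, -0.983, 0.004], [0.015, -0.002, -1.0]]
wrist_force: [-3.0, -0.8, 6.7]
opening: 13.1
```

```bash
python3 st.py 562.2 191.8 108 10.4
```

```text
t 15.4833 tcp [562.9958 192.2381 103.9197] yaw 10.448720746606996 tilt [ 0.0142  0.0044 -0.9999] F [-3.0336 -0.8479  6.7156] M [-0.2502  0.7348  0.0024] open 13.106190640800273
delta mm [-0.8017  0.2795 -4.0931] share [-0.01    0.0035 -0.0512]
dr share [-0.0005 -0.0047  0.0003]
```

>>> drive_tool(moves=[{"travel": [-0.018,0.004,-0.005],"dr": [0,-0.005,0]},{"travel": [-0.012,0,-0.005],"dr": [0,-0.002,0]},{"travel": [-0.008,0,-0.005],"dr": [0,-0.001,0]}])

```text
t: 15.73
tcp_pos: [563.1, 192.2, 107.4]
eef_rot: [[0.983, 0.181, -0.003], [0.181, -0.983, 0.001], [-0.003, -0.002, -1.0]]
wrist_force: [2.0, 0.9, -2.5]
opening: 12.9
```

```bash
python3 st.py 562.2 191.8 108 10.4
```

```text
t 15.7333 tcp [563.065  192.1621 107.3704] yaw 10.44629834470239 tilt [-0.0029  0.0013 -1.    ] F [ 1.9528  0.9026 -2.5302] M [ 0.0079 -0.4716  0.0189] open 12.864509810665984
delta mm [-0.918   0.1981 -0.6275] share [-0.0115  0.0025 -0.0078]
dr share [-0.0006  0.0008  0.0003]
```

The key rose to TCP z 107.4 and the upward load is gone, which matches the head seated against the plate's underside. I release it.

>>> drive_tool(moves=[{"travel": [0,0,0],"dr": [0,0,0]},{"travel": [0,0,0],"dr": [0,0,0]},{"travel": [0,0,0],"dr": [0,0,0]}])

```text
t: 15.98
tcp_pos: [563.2, 192.2, 107.3]
eef_rot: [[0.983, 0.181, -0.003], [0.181, -0.983, 0.001], [-0.002, -0.002, -1.0]]
wrist_force: [-0.8, 0.5, 4.4]
opening: 13.3
```

>>> drive_tool(moves=[{"travel": [0,0,0],"dr": [0,0,0]},{"travel": [0,0,0],"dr": [0,0,0]},{"travel": [0,0,0],"dr": [0,0,0]},{"travel": [0,0,0],"dr": [0,0,0]}], jaw=40)

```text
t: 16.32
tcp_pos: [561.7, 191.7, 104.7]
eef_rot: [[0.983, 0.181, -0.006], [0.181, -0.983, 0.0], [-0.005, -0.001, -1.0]]
wrist_force: [0.4, 0.2, 0.1]
opening: 39.9
```

```bash
python3 st.py 562.2 191.8 190 10.4
python3 - <<'E'
from h import *
c=capture("wrist");P=cloud(c)
m=(abs(P[...,0]-562)<12)&(abs(P[...,1]-192)<32)&(P[...,2]>150)&(P[...,2]<165)
print(m.sum(),np.median(P[m],0),cv2.minAreaRect(P[m][:,:2].astype(np.float32)))
E
```

```text
t 16.3167 tcp [561.732  191.7169 104.674 ] yaw 10.435166062806298 tilt [-0.0056  0.0003 -1.    ] F [0.4139 0.2384 0.1465] M [0.011  0.0089 0.0104] open 39.928196949783825
delta mm [  0.0081  -0.1119 -85.3272] share [ 0.0001 -0.0014 -1.0666]
dr share [-0.0004  0.0017  0.0002]
3751 [562.59 199.46 157.32] ((563.1365356445312, 196.1527099609375), (14.027173042297363, 48.30579376220703), 10.651148796081543)
```

Released. By the wrist view the key's top is at 157.3 mm with its +1.5 mm bias, so about 155.8 (156 expected when locked). I retreat straight up.

>>> drive_tool(moves=[{"travel": [0,0,-0.08],"dr": [0,0,0]},{"travel": [0,0,-0.12],"dr": [0,0,0]},{"travel": [0,0,-0.15],"dr": [0,0,0]},{"travel": [0,0,-0.2],"dr": [0,0,0]},{"travel": [0,0,-0.3],"dr": [0,0,0]},{"travel": [0,0,-0.4],"dr": [0,0,0]},{"travel": [0,0,-0.4],"dr": [0,0,0]},{"travel": [0,0,0],"dr": [0,0,0]},{"travel": [0,0,0],"dr": [0,0,0]}])

```text
t: 17.12
tcp_pos: [562.2, 191.5, 249.8]
eef_rot: [[0.983, 0.181, -0.004], [0.181, -0.983, 0.001], [-0.004, -0.001, -1.0]]
wrist_force: [0.3, -0.5, 0.1]
opening: 39.9
```

```bash
python3 st.py 562.2 191.8 220 10.4
python3 - <<'E'
from h import *
c=capture("side");cv2.imwrite("pics/s9.png",cv2.resize(c["pixels"][80:260,180:420],(800,600)))
c=capture("wrist");P=cloud(c)
m=(abs(P[...,0]-562)<16)&(abs(P[...,1]-192)<36)&(P[...,2]>150)&(P[...,2]<165)
print(m.sum(),np.median(P[m],0),cv2.minAreaRect(P[m][:,:2].astype(np.float32)))
E
```

```text
t 17.1167 tcp [562.1557 191.5014 249.8153] yaw 10.426667353796713 tilt [-0.0039  0.0006 -1.    ] F [ 0.3214 -0.49    0.0546] M [ 0.0002  0.0217 -0.0179] open 39.91526955696568
delta mm [ 0.2074 -0.2463 29.8151] share [ 0.0026 -0.0031  0.3727]
dr share [-0.0004  0.0012  0.0001]
930 [563.68 194.36 157.33] ((564.1243286132812, 192.45889282226562), (13.401342391967773, 55.154632568359375), 10.19152545928955)
```

View pics/s9.png

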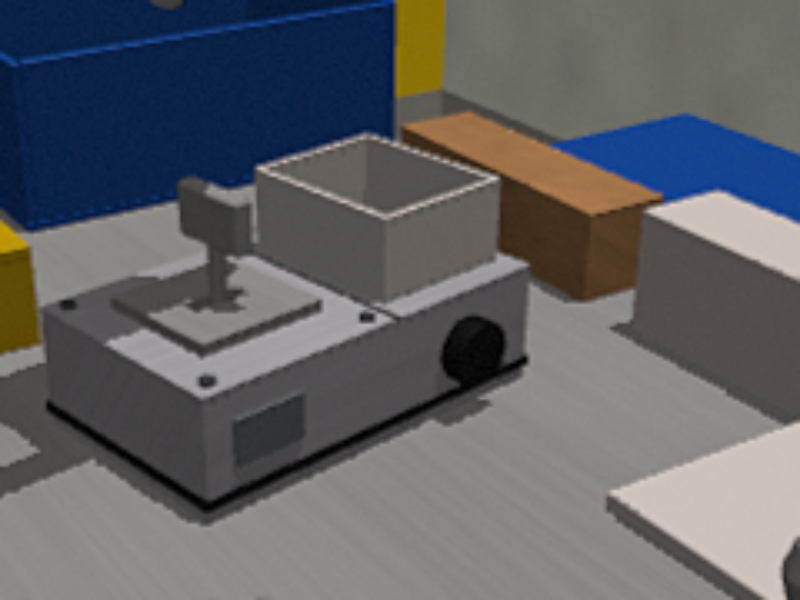

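The side view shows the key standing upright in the slot plate, its grip at about (213,215) and turned crosswise, with the gripper clear. Its long axis is along the slicer's y (13.4 x 55.2 mm at 10.2°) and its height is right for locked. I hand the job in.

```bash
python3 -c "from station import *; print(finish_job())"
```

```text
the job is handed in; nothing more can be done
None
```

The T-key is locked in the slicer. It went into the slot without touching the edges, was pressed down against the spring to about 12–13 N and turned 90°. It then rose to seat in the cross-groove and was released. The job was handed in at about 17 s of the 72 s allowed.

**Last checks:**
- **Position:** the key stands upright by itself with its grip crosswise, along the slicer's y at about 10.2°; the slicer is at about 10.4°.
- **Height:** the wrist camera puts the grip top at 157.3 mm. That camera read the plate 1.5 mm high, so the true height is about 155.8 mm; 156 mm is expected when locked.
- **Clearance and forces:** the gripper was well clear. The readings I took never showed more than about 14 N at the wrist.
- **Not checked:** I left the pin alone but did not look at it again at the end. I could not see the head in its groove directly, so the seating is judged from height, yaw and the lost spring load.

**Things that disagreed:**
- **Fingertips:** they stood about 16 mm behind the reported TCP when nearly shut, not 19 mm ahead as the text says. The first close therefore stopped just above the key's grip, so I reopened, went 33 mm lower and gripped it there.
- **Drift:** the tool drifted up to about 4 mm sideways and tilted about 1° while pressing and turning. I corrected this along the way.
- **Slot position:** the top and wrist cameras differed by about 1.5 mm on where the slot was. I used the wrist camera's value.

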